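# Gauge the arm gap with a taper feeler

### The job

Swing the arm of the gauging fixture fully home against its stop. Then slide the taper feeler along its channel, tip first, into the gap between the arm's brass nose and the fence until you feel it just drag on both, without forcing the arm back off its stop. Leave the feeler there, flat and snug, and do not disturb the other things on the bench.

Things in the scene. Friction and masses are not known exactly. Their poses are not given: they have to be found in the camera images.
- fixture: Fixed dark fixture, origin on the bench. Deck: x -50 to 120, y -215 to 205 mm, top 12 mm above the bench. The aluminium fence's face is the plane x = 0, looking to +x (y -190 to 170 mm, 10 mm above the deck). A low rail (6 mm high, inner face x = 28 mm, y -200 to -25 mm) makes with it a channel along y that guides the feeler's handle with 4 mm side play.
- swing_arm (a joint): Arm angle, rad, about the upright pin. 0 = home on the brass stop post, arm along the fixture's -y from the pin; positive = open, free end away from the fence, to the fixture's +x. Starts 0.2 to 0.42 open; stays where left: stiff hinge, about 2.5 N at the grip turns it. Red arm 20 mm wide, 28 to 42 mm above the bench, 230 mm long from the pin.
- pivot_block: Fixed blue block with the arm's upright pivot pin; origin on the pin axis at deck height, at the fixture's y = 165 mm and x = 68 to 78 mm (differs each time). Carries the brass stop post.
- lever_grip (a point): Centre of the black upright round grip at the arm's free end, 220 mm from the pin: 18 mm diameter, from the arm up to 87 mm above the bench. This point lies 67 mm above the bench.
- brass_nose (a point): Axis of the arm's brass nose, 18 mm above the bench: an upright pin of 8 mm radius (14 to 42 mm above the bench), 100 mm along the arm from the pivot pin and 50 mm towards the fence. With the arm home it stands at fixture y = 65 mm and leaves a clear gap of 10 to 20 mm to the fence face (differs each time).
- gauge: Loose taper feeler, 0.2 kg, flat in the channel, its +y (tip) along the fixture's +y. Origin: centre of the handle's underside. Green handle 24 x 50 x 40 mm tall, flat rear y -25. Steel blade 10 mm thick, y 25 to tip 145; edge x -12 is straight, on the fence; the other tapers: width 24 at handle, 4 mm at tip. Slides at 1 to 3 N; push rises as it drags; about 12 N or more forces the arm.
- gauge_tip (a point): Tip end of the feeler's straight edge, at mid thickness (gauge x -12, y 145, z 5 mm).
- taper_face (a point): Tip end of the feeler's tapered edge; its x axis is the outward normal of that edge, its y axis runs along the edge towards the tip.
- basket: blue slatted basket 150 x 110 x 70 mm, a bystander; origin at the centre of its underside
- injector: dark steel injector body standing upright, 32 mm diameter, 115 mm tall, a bystander; origin at the centre of its underside
- oil_bottle: white bottle with a red cap, 60 mm diameter, 120 mm tall, a bystander; origin at the centre of its underside
- wrench: steel wrench lying flat, a bystander; origin at its middle
Mind the look-alikes: they are no part of the job. What is shaped like the gauge but blue is not meant.

How it is judged:
On the way, in this order (a step that is already met when the one before it is completed fails the run):
1. the arm is home (within 0.018 rad of its stop) while the feeler's tip is still short of the nose (value of joint swing_arm below 0.018 rad and y of gauge_tip in the frame of fixture below 0.062 m), for 0.2 s.
2. the feeler is snug between nose and fence with the arm still home (value of joint swing_arm below 0.018 rad and x of brass_nose in the frame of taper_face between 0.006 and 0.009 m and y of brass_nose in the frame of taper_face between -0.125 and -0.01 m and x of gauge_tip in the frame of fixture below 0.002 m and angle between the y axis of gauge and the y axis of fixture, either way round below 0.04 rad and z of gauge in the frame of fixture below 0.015 m and angle between gauge's own z axis and vertical below 0.05 rad), for 0.2 s.
At the end, for the whole second after the job is handed in: Arm within 0.018 rad of home. Feeler at rest (under 5 mm/s), flat on the deck (0.05 rad, 3 mm), parallel to the fence within 0.04 rad, straight edge's tip within 2 mm of the fence, tapered edge within 1 mm of the nose's surface, nose alongside the blade (10 to 125 mm behind the tip) (all of step 2 and linear speed of gauge below 0.005 m/s); the robot touches nothing.
It fails at once if the basket is moved more than 30 mm (distance of basket from where it was at the start of the episode above 0.03 m).
It fails at once if the injector is moved more than 30 mm (distance of injector from where it was at the start of the episode above 0.03 m).
It fails at once if the oil bottle is moved more than 30 mm (distance of oil_bottle from where it was at the start of the episode above 0.03 m).
It fails at once if the wrench is moved more than 30 mm (distance of wrench from where it was at the start of the episode above 0.03 m).
It also fails if it takes over 51 s, if anything falls off the work surface, if the arm or the gripper's body presses on something with over 40 N, if the wrist force passes 120 N, or if a joint passes its speed limit or range.

### The arm

A 6-joint arm with a two-finger parallel gripper is mounted at the origin on the work surface. World frame = base frame: x ahead of the robot, y to its left, z up, the work surface at z = 0. Lengths are in m, angles in rad, forces in N, time in s.
With the tool pointing down it reaches from about 0.375 to 0.825 m from the base axis. Payload 5.5 kg.
Tool frame: the origin (TCP) lies midway between the tips of the shut fingers; the grasp point (between the pads) lies arm.grasp_offset behind it (arm.grasp_offset is the distance from the TCP to the grasp point, in m); z points along the fingers, y is the direction in which the jaws open and shut (so a half turn about z gives the same grasp; the last joint's range is limited). The gripper opens to 85 mm and grips with 20 to 120 N. Pads are 22 mm wide; open, the fingers measure 114 mm over their backs; the gripper's body (76 mm by 85 mm) begins 54 mm behind the grasp point. The pads swing forward as they close: fully open they stand 13 mm farther back than shut.
Start: joints at [-1.204, 0.314, -0.047, 1.21, 0, 1.571], TCP at [0.215, -0.56, 0.231] pointing down, gripper open.
Joint ranges: [-2.67, 2.67], [-0.69, 1.73], [-1.03, 1.25], [-2.08, 2.16], [-1.42, 1.45], [-3.14, 3.14]. Speed limits (rad/s): [2.39, 2.39, 3.01, 3.14, 3.14, 3.14].

### API

Orientations are given as a unit quaternion [w, x, y, z].
In Python, from workcell import sensors, viewer, ticket, outline_of, landmark_of, arm gives the robot as it stands.
- The arm moves only by the shell command python3 -m handwheel 'ROWS' [FORCE]. ROWS is JSON, a list of rows, each an object with "fingers": the opening, from 0 (shut) to 1 (fully open); "linear": the shift along the tool's x, y, z in units of 40 mm (1.0 is 40 mm), a list of three; "spin": the turn about the tool's z in units of 6 degrees (1.0 is 6 degrees). A call has exactly 10 rows; each row is the pose to reach, as a shift and turn from the pose measured when the call began, along the tool's axes at that moment; what a row does not reach only later rows make up. A row lasts 1/8 s, in which the tool goes at most 62.5 mm and 10.7 degrees, less where a joint would pass 70% of its speed; a pose out of reach is approached as far as the arm can. A call with a gripper value outside its range is refused whole. The fingers move at their own pace and stop on an object; FORCE is the grip in N (left out, the last holds). Time passes only in rows, so rows that repeat a pose let the fingers close, or fill a call up. It gives the time, the measured TCP pose, the force and the opening at its end, in the units of the state.
- sensors.get_state(): the state, without advancing time (a new reading comes with each control period).
- viewer.snapshot(name): name is "side" or "top" or "wrist"; returns a dict with "frame" (400x640x3 uint8, red, green, blue), "fx", "fy", "cx", "cy" (pixels), "R" (3x3) and "t" (3): a world point X has camera coordinates R X + t. Camera axes: x right, y down, z forward; pixel columns grow to the right and rows downward; lengths in m; the calibration is good to about 2 mm. A picture is of the moment at which its call begins. There is no depth.
- ticket.hand_in(): hands the job in, once; it reports no verdict.
Trained networks look in a picture, given as the dict that the camera call returned (one of the last four; its "shot" number tells which), for a name from the list of things; names that differ only in an ending like _2 or _b are one class to them, and where a whole thing is asked for, a point or a joint stands for the part that bears it (a point fixed in the world has none). Each returns a list of dicts, best first, with "score" (0 to 1); they miss things now and then, are a little off and sometimes report something else, mostly with a low value. They report only what shows in the picture. A call takes as long as a camera call. They do not tell look-alikes from the thing itself.
- outline_of(thing, picture): "mask" (400x640 bool, what is visible of it) and "xy" ([column, row] in pixels, amid what is visible of it).
- landmark_of(thing, picture): "xy" ([column, row] in pixels: a listed point, or the origin of a listed thing).
The state is a dict: "time": time; "joint_pos": joint angles; "dq": joint speeds; "tau": joint torques, N m; "ee_pos": TCP position; "orientation": TCP orientation; "force": force on the tool from outside, world axes, zero at the start; "wrist_torque": the same for the moment, N m; "opening": finger opening in m.
Only numpy, scipy, OpenCV 4.12 (cv2) and the standard library are available. Lean on these libraries where they do the work, as an engineer would, in place of code of your own. Each camera call takes 0.05 s, during which the arm holds its last target. There are 200 camera calls.

## Working session

There is one attempt and no reset: what is moved stays moved. The work goes in short steps, Python scripts to look and compute and a shell command to move; the robot and the scene stay as the last step left them, time stands still between calls to the robot, and variables do not carry over. Pictures are saved under pics/ and viewed, about 8 in all and at most 12, crops included, and the job is handed in when it is done.

```bash
mkdir -p pics
cat > h.py <<'E'
import numpy as np, cv2
from workcell import sensors, viewer, ticket, outline_of, landmark_of, arm
def ray(p,xy):
    d=np.array([(xy[0]-p["cx"])/p["fx"],(xy[1]-p["cy"])/p["fy"],1.]);R=np.array(p["R"]);t=np.array(p["t"])
    return -R.T@t, R.T@d
def atz(p,xy,z):
    c,d=ray(p,xy); return c+d*(z-c[2])/d[2]
def proj(p,X):
    v=np.array(p["R"])@np.array(X)+np.array(p["t"]); return v[0]/v[2]*p["fx"]+p["cx"],v[1]/v[2]*p["fy"]+p["cy"]
def tri(ps,xys):
    A=np.zeros((3,3));b=np.zeros(3)
    for p,xy in zip(ps,xys):
        c,d=ray(p,xy);d=d/np.linalg.norm(d);M=np.eye(3)-np.outer(d,d);A+=M;b+=M@c
    return np.linalg.solve(A,b)
def save(p,n,box=None,s=1):
    f=p["frame"][...,::-1]
    if box: f=f[box[1]:box[3],box[0]:box[2]]
    cv2.imwrite("pics/"+n+".png",cv2.resize(f,None,fx=s,fy=s,interpolation=cv2.INTER_CUBIC))
E
python3 - <<'E'
from h import *
s=sensors.get_state();print(s["ee_pos"],s["orientation"],s["force"],arm.grasp_offset)
Z=dict(fixture=0,pivot_block=.012,lever_grip=.067,brass_nose=.018,gauge=.012,gauge_tip=.017,taper_face=.017,basket=0,injector=0,oil_bottle=0,wrench=0)
ims=[]
for v in("top","side"):
    p=viewer.snapshot(v);save(p,v);ims.append(p["frame"])
    for n,z in Z.items():
        print(v,n,[(np.round(r["xy"]).tolist(),round(r["score"],2),atz(p,r["xy"],z).round(3).tolist()) for r in landmark_of(n,p)[:3]])
cv2.imwrite("pics/both.png",cv2.resize(np.vstack(ims)[...,::-1],None,fx=.75,fy=.75))
E
```

```text
[ 0.21495804 -0.55955429  0.23042017] [-8.41457862e-04  9.83232240e-01  1.82355777e-01 -1.57658486e-04] [0.2806241  0.59189585 0.18593464] 0.0187
top fixture [([296.0, 210.0], 0.72, [0.448, 0.114, 0.0]), ([207.0, 153.0], 0.29, [0.627, 0.404, 0.0])]
top pivot_block [([242.0, 198.0], 0.73, [0.482, 0.283, 0.012]), ([209.0, 154.0], 0.21, [0.621, 0.394, 0.012])]
top lever_grip [([299.0, 158.0], 0.64, [0.601, 0.104, 0.067])]
top brass_nose [([273.0, 190.0], 0.57, [0.506, 0.188, 0.018])]
top gauge [([342.0, 193.0], 0.89, [0.501, -0.027, 0.012]), ([382.0, 254.0], 0.55, [0.316, -0.151, 0.012])]
top gauge_tip [([293.0, 206.0], 0.89, [0.458, 0.124, 0.017]), ([422.0, 288.0], 0.7, [0.216, -0.271, 0.017])]
top taper_face [([420.0, 291.0], 0.77, [0.208, -0.266, 0.017]), ([290.0, 210.0], 0.63, [0.447, 0.132, 0.017])]
top basket [([464.0, 144.0], 0.68, [0.665, -0.413, 0.0])]
top injector [([208.0, 153.0], 0.54, [0.625, 0.402, 0.0])]
top oil_bottle [([186.0, 198.0], 0.6, [0.48, 0.465, 0.0])]
top wrench [([468.0, 212.0], 0.76, [0.45, -0.421, 0.0]), ([291.0, 208.0], 0.62, [0.455, 0.13, 0.0])]
side fixtu
[... 153 characters left out ...]
0.621, 0.119, 0.067])]
side brass_nose [([289.0, 245.0], 0.75, [0.506, 0.177, 0.018])]
side gauge [([324.0, 209.0], 0.82, [0.508, -0.021, 0.012]), ([402.0, 209.0], 0.8, [0.297, -0.14, 0.012])]
side gauge_tip [([439.0, 196.0], 0.83, [0.213, -0.254, 0.017]), ([316.0, 240.0], 0.79, [0.454, 0.122, 0.017])]
side taper_face [([442.0, 198.0], 0.89, [0.202, -0.25, 0.017]), ([388.0, 160.0], 0.62, [0.443, -0.39, 0.017]), ([269.0, 210.0], 0.59, [0.646, 0.074, 0.017])]
side basket [([336.0, 149.0], 0.63, [0.661, -0.397, 0.0])]
side injector [([197.0, 287.0], 0.77, [0.636, 0.401, 0.0])]
side oil_bottle [([230.0, 331.0], 0.89, [0.48, 0.462, 0.0])]
side wrench [([385.0, 161.0], 0.67, [0.459, -0.407, 0.0])]
```

View pics/both.png

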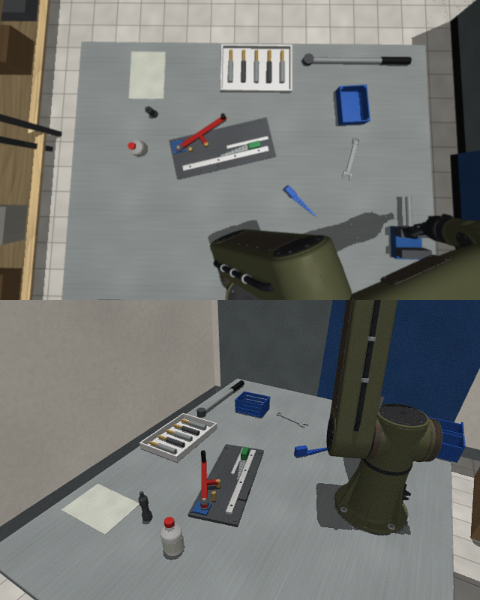

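The green-handled feeler at about (342,193) in the top picture lies in the fixture's channel, so it is the one meant. The blue one at (382,254) lies loose on the bench and is the look-alike. Next I fit the fixture and check one crop.

```bash
cat >> h.py <<'E'
from scipy.optimize import least_squares
def rot(a): return np.array([[np.cos(a),-np.sin(a)],[np.sin(a),np.cos(a)]])
# params: fx,fy,yaw,px(pivot x),theta,gy (gauge y), gx=12mm
def pts(q):
    fx,fy,yaw,px,th,gy=q; P=np.array([px,.165]); A=rot(th)
    L=dict(fixture=([0,0],0),pivot_block=(P,.012),lever_grip=(P+A@[0,-.22],.067),brass_nose=(P+A@[-.05,-.1],.018),
      gauge=([.012,gy],.012),gauge_tip=([0,gy+.145],.017),taper_face=([.004,gy+.145],.017))
    return {k:np.r_[rot(yaw)@np.array(a)+[fx,fy],z] for k,(a,z) in L.items()}
def fit(ps,q0,tol=15):
    obs=[]
    for p in ps:
        for n in pts(q0):
            e=proj(p,pts(q0)[n])
            for r in landmark_of(n,p)[:3]:
                if np.hypot(*(np.array(r["xy"])-e))<tol*p["fx"]/500: obs.append((p,n,np.array(r["xy"])));break
    pr=np.array([0,0,0,.073,0,0]);sg=np.array([9,9,9,.004,9,9])
    f=lambda q:np.r_[np.concatenate([(np.array(proj(p,pts(q)[n]))-xy)/2 for p,n,xy in obs]),(q-pr)/sg]
    s=least_squares(f,q0,loss="soft_l1");
    return s.x,[(n,(np.array(proj(p,pts(s.x)[n]))-xy).round(1).tolist()) for p,n,xy in obs]
E
python3 - <<'E'
from h import *
ps=[viewer.snapshot(v) for v in("top","side")]
q,res=fit(ps,[.452,.112,.23,.073,.3,-.14])
print([p["fx"] for p in ps],q.round(4));print(res);print({k:v.round(3).tolist() for k,v in pts(q).items()})
m=outline_of("fixture",ps[0])[0]["mask"]
c=max(cv2.findContours(m.astype('uint8'),0,1)[0],key=cv2.contourArea)
w=np.array([atz(ps[0],x,.012)[:2] for x in c[:,0]],np.float32)
r=cv2.minAreaRect(w);print(r)
f=ps[0]["frame"]
for k,v in pts(q).items(): cv2.circle(f,tuple(int(round(a)) for a in proj(ps[0],v)),1,(255,0,255),-1)
save(ps[0],"crop",(215,140,385,255),4)
E
```

```text
[443.90852956303655, 407.1361047761809] [ 0.4522  0.1184  0.2509  0.0735  0.3547 -0.1398]
[('fixture', [1.2, -1.3]), ('pivot_block', [-2.3, -0.8]), ('lever_grip', [-1.0, -2.7]), ('brass_nose', [1.4, 2.3]), ('gauge', [-2.4, 1.6]), ('gauge_tip', [-1.3, -0.1]), ('taper_face', [3.2, -0.9]), ('fixture', [0.0, -2.5]), ('pivot_block', [0.0, 1.4]), ('lever_grip', [0.7, -0.2]), ('brass_nose', [0.3, 1.4]), ('gauge', [1.3, -1.0]), ('gauge_tip', [-0.1, -2.4]), ('taper_face', [-0.2, 1.4])]
{'fixture': [0.452, 0.118, 0.0], 'pivot_block': [0.482, 0.296, 0.012], 'lever_grip': [0.608, 0.116, 0.067], 'brass_nose': [0.498, 0.186, 0.018], 'gauge': [0.499, -0.014, 0.012], 'gauge_tip': [0.451, 0.123, 0.017], 'taper_face': [0.455, 0.124, 0.017]}
((0.48688772320747375, 0.11645366996526718), (0.17270377278327942, 0.42331624031066895), 14.586620330810547)
```

View pics/crop.png

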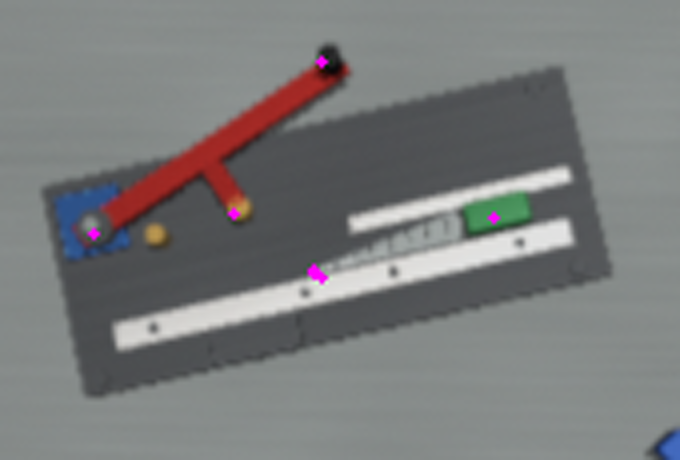

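The crop confirms it: the green-handled feeler, with its tip near crop (315,272), lies in the channel. The arm's free end is at crop (330,58), open by about 0.35 rad. The deck's mask gives a yaw of 14.6°. I turn the tool to match and move over for a wrist view.

```bash
python3 -m handwheel '[{"fingers":0,"linear":[1.3,-1.0,-0.5],"spin":0.3},{"fingers":0,"linear":[2.6,-1.9,-0.5],"spin":0.6},{"fingers":0,"linear":[3.9,-2.9,-0.5],"spin":1.07},{"fingers":0,"linear":[5.1,-3.8,-0.5],"spin":1.07},{"fingers":0,"linear":[6.3,-4.7,-0.5],"spin":1.07},{"fingers":0,"linear":[7.5,-5.6,-0.5],"spin":1.07},{"fingers":0,"linear":[8.7,-6.5,-0.5],"spin":1.07},{"fingers":0,"linear":[9.9,-7.4,-0.5],"spin":1.07},{"fingers":0,"linear":[11.1,-8.3,-0.5],"spin":1.07},{"fingers":0,"linear":[12.3,-9.2,-0.5],"spin":1.07}]'
python3 - <<'E'
from h import *
p=viewer.snapshot("wrist");save(p,"w1");print(p["fx"])
q,res=fit([p],[.4517,.1125,.2546,.0735,.355,-.134],40);print(q.round(4),res)
s=sensors.get_state();print(s["ee_pos"],s["orientation"],s["force"],s["time"])
E
```

```text
time: 3.3
ee_pos: [0.5434, -0.0383, 0.2516]
orientation: [0.0, 0.992, 0.127, 0.0]
force: [0.5, -0.8, -0.6]
opening: 0.0001
286.1183899855329
[ 0.452   0.1125  0.2681  0.0758  0.3435 -0.1358] [('fixture', [0.2, -0.9]), ('pivot_block', [-0.9, -0.4]), ('lever_grip', [-0.9, -0.3]), ('brass_nose', [3.3, 2.8]), ('gauge', [1.8, 1.0]), ('gauge_tip', [-1.3, -0.1]), ('taper_face', [-0.2, -0.8])]
[ 0.54187726 -0.04128338  0.25139784] [ 9.11159031e-05  9.92011740e-01  1.26145508e-01 -1.04932857e-04] [ 0.28891969 -0.00273282 -0.13618976] 3.7
```

View pics/w1.png

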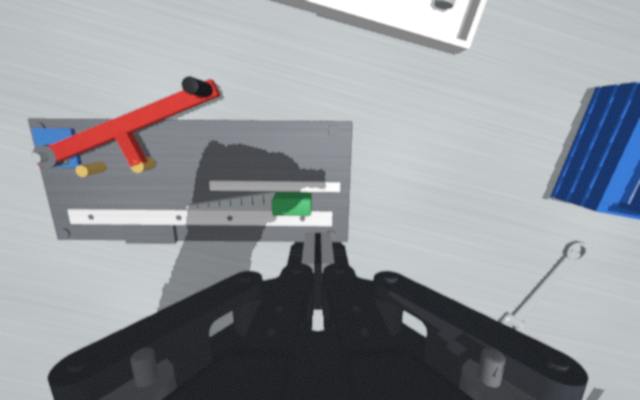

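```bash
python3 -m handwheel '[{"fingers":0,"linear":[1.2,-1.0,0],"spin":0},{"fingers":0,"linear":[2.4,-2.1,0],"spin":0},{"fingers":0,"linear":[3.5,-3.15,0.2],"spin":0},{"fingers":0,"linear":[3.5,-3.15,1.3],"spin":0},{"fingers":0,"linear":[3.5,-3.15,2.5],"spin":0},{"fingers":0,"linear":[3.5,-3.15,3.7],"spin":0},{"fingers":0,"linear":[3.5,-3.15,4.9],"spin":0},{"fingers":0,"linear":[3.5,-3.15,4.9],"spin":0},{"fingers":0,"linear":[3.5,-3.15,4.9],"spin":0},{"fingers":0,"linear":[3.5,-3.15,4.9],"spin":0}]'
cat >> h.py <<'E'
def loc():
    s=sensors.get_state();o=s["orientation"];a=2*np.arctan2(o[2],o[1]);R=rot(.26)
    return (R.T@(np.array(s["ee_pos"][:2])-[.452,.1125])*1000).round(1),round(s["ee_pos"][2]*1000,1),round(np.degrees(a),2),(R.T@np.array(s["force"][:2])).round(2),s["time"]
E
python3 -c "from h import *;print(loc())"
```

```text
time: 4.95
ee_pos: [0.648, 0.1157, 0.0583]
orientation: [-0.0, 0.992, 0.126, 0.002]
force: [0.1, -0.8, 0.3]
opening: 0.0003
(array([190.3, -47.3]), np.float64(58.3), np.float64(14.46), array([-0.13, -0.77]), 4.95)
```

```bash
python3 -m handwheel '[{"fingers":0,"linear":[-0.4,0,0],"spin":0},{"fingers":0,"linear":[-0.7,0,0],"spin":0},{"fingers":0,"linear":[-0.9,0,0],"spin":0},{"fingers":0,"linear":[-1.1,0.05,0],"spin":0},{"fingers":0,"linear":[-1.3,0.1,0],"spin":0},{"fingers":0,"linear":[-1.5,0.15,0],"spin":0},{"fingers":0,"linear":[-1.7,0.2,0],"spin":0},{"fingers":0,"linear":[-1.9,0.2,0],"spin":0},{"fingers":0,"linear":[-2.0,0.2,0],"spin":0},{"fingers":0,"linear":[-2.0,0.2,0],"spin":0}]'
python3 -c "
from h import *;print(loc())
p=viewer.snapshot('wrist');save(p,'w2')
for v in('top','side'):
    p=viewer.snapshot(v);q,r=fit([p],[.452,.1125,.26,.0758,.05,-.135],15);print(q.round(3),r)"
```

```text
time: 6.2
ee_pos: [0.5713, 0.0879, 0.0575]
orientation: [-0.0, 0.992, 0.126, 0.001]
force: [-0.3, 0.4, -0.1]
opening: 0.0002
(array([108.9, -54.4]), np.float64(57.5), np.float64(14.46), array([-0.18,  0.45]), 6.2)
[ 0.454  0.115  0.239  0.073  0.    -0.157] [('pivot_block', [0.0, -0.0]), ('gauge', [0.0, 0.0])]
[ 0.45   0.111  0.248  0.071  0.144 -0.13 ] [('fixture', [0.7, -0.2]), ('pivot_block', [-1.3, 1.2]), ('lever_grip', [0.1, -2.8]), ('gauge', [-1.3, -0.5]), ('gauge_tip', [2.0, -0.7]), ('taper_face', [-0.1, 1.6])]
```

```bash
python3 -c "
from h import *
a=viewer.snapshot('wrist');b=viewer.snapshot('side')
f=cv2.resize(b['frame'][170:300,220:380],(640,520))
cv2.imwrite('pics/c2.png',cv2.resize(np.vstack([a['frame'],f])[...,::-1],None,fx=.65,fy=.65))"
```

```text
(no output)
```

View pics/c2.png

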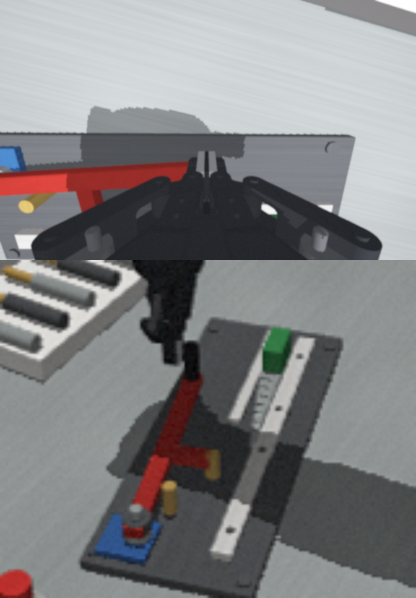

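The fingers are on the grip, which is at about (190,355) in the picture. The arm is nearly home. I creep on and watch the force.

```bash
python3 -m handwheel '[{"fingers":0,"linear":[-0.04,0,0],"spin":0},{"fingers":0,"linear":[-0.08,0,0],"spin":0},{"fingers":0,"linear":[-0.12,0,0],"spin":0},{"fingers":0,"linear":[-0.16,0,0],"spin":0},{"fingers":0,"linear":[-0.20,0,0],"spin":0},{"fingers":0,"linear":[-0.22,0,0],"spin":0},{"fingers":0,"linear":[-0.24,0,0],"spin":0},{"fingers":0,"linear":[-0.26,0,0],"spin":0},{"fingers":0,"linear":[-0.28,0,0],"spin":0},{"fingers":0,"linear":[-0.30,0,0],"spin":0}]'
python3 -c "from h import *;print(loc())"
```

```text
time: 8.4
ee_pos: [0.561, 0.085, 0.058]
orientation: [-0.0, 0.992, 0.126, 0.002]
force: [3.3, -0.4, 1.3]
opening: -0.0
(array([ 98.2, -54.6]), np.float64(58.0), np.float64(14.46), array([ 3.04, -1.26]), 8.4)
```

```bash
python3 -m handwheel '[{"fingers":0,"linear":[-0.02,0,0],"spin":0},{"fingers":0,"linear":[-0.04,0,0],"spin":0},{"fingers":0,"linear":[-0.06,0,0],"spin":0},{"fingers":0,"linear":[-0.07,0,0],"spin":0},{"fingers":0,"linear":[-0.08,0,0],"spin":0},{"fingers":0,"linear":[-0.09,0,0],"spin":0},{"fingers":0,"linear":[-0.10,0,0],"spin":0},{"fingers":0,"linear":[-0.11,0,0],"spin":0},{"fingers":0,"linear":[-0.12,0,0],"spin":0},{"fingers":0,"linear":[-0.13,0,0],"spin":0}]'
python3 -c "from h import *;print(loc())"
```

```text
time: 9.65
ee_pos: [0.5559, 0.0837, 0.058]
orientation: [-0.0, 0.992, 0.126, 0.002]
force: [2.3, -1.9, -0.3]
opening: 0.0001
(array([ 93. , -54.6]), np.float64(58.0), np.float64(14.46), array([ 1.76, -2.48]), 9.65)
```

```bash
python3 -m handwheel '[{"fingers":0,"linear":[-0.02,0,0],"spin":0},{"fingers":0,"linear":[-0.04,0,0],"spin":0},{"fingers":0,"linear":[-0.06,0,0],"spin":0},{"fingers":0,"linear":[-0.08,0,0],"spin":0},{"fingers":0,"linear":[-0.09,0,0],"spin":0},{"fingers":0,"linear":[-0.10,0,0],"spin":0},{"fingers":0,"linear":[-0.11,0,0],"spin":0},{"fingers":0,"linear":[-0.12,0,0],"spin":0},{"fingers":0,"linear":[-0.13,0,0],"spin":0},{"fingers":0,"linear":[-0.13,0,0],"spin":0}]'
python3 -c "from h import *;print(loc())"
```

```text
time: 10.9
ee_pos: [0.5557, 0.0837, 0.0586]
orientation: [-0.001, 0.992, 0.126, 0.006]
force: [16.0, 2.7, -11.2]
opening: -0.0002
(array([ 92.8, -54.5]), np.float64(58.6), np.float64(14.48), array([16.14, -1.53]), 10.9)
```

Home on the stop: the force jumped to 16 N with no travel. I back off, lift, and go behind the feeler.

```bash
python3 -m handwheel '[{"fingers":0,"linear":[0.4,0,0],"spin":0},{"fingers":0,"linear":[0.8,0,0],"spin":0},{"fingers":0,"linear":[0.8,0,-1.2],"spin":0},{"fingers":0,"linear":[0.8,0,-2.0],"spin":0},{"fingers":0,"linear":[0.2,0.9,-2.0],"spin":0},{"fingers":0,"linear":[-0.6,1.9,-2.0],"spin":0},{"fingers":0,"linear":[-1.3,2.8,-2.0],"spin":0},{"fingers":0,"linear":[-2.0,3.7,-2.0],"spin":0},{"fingers":0,"linear":[-2.0,3.7,-2.0],"spin":0},{"fingers":0,"linear":[-2.0,3.7,-2.0],"spin":0}]'
python3 - <<'E'
from h import *
print(loc())
ps=[]
for v in("top","side","wrist"):
    p=viewer.snapshot(v);ps.append(p)
    q,r=fit([p],[.452,.1125,.26,.0728,.0,-.135],20);print(v,q.round(4),r)
q,r=fit(ps,[.452,.1125,.26,.0728,.0,-.135],20);print(q.round(4))
f=cv2.resize(ps[1]['frame'][170:300,220:380],(640,520));cv2.imwrite('pics/c3.png',np.vstack([f,ps[2]["frame"]])[::1,:,::-1][:920]); 
cv2.imwrite('pics/c3.png',cv2.resize(cv2.imread('pics/c3.png'),None,fx=.65,fy=.65))
E
```

```text
time: 12.15
ee_pos: [0.5138, -0.0793, 0.1374]
orientation: [-0.001, 0.992, 0.126, 0.006]
force: [-1.0, 0.3, -0.3]
opening: -0.0002
(array([  10.4, -201.3]), np.float64(137.4), np.float64(14.46), array([-0.85,  0.57]), 12.15)
top [ 0.452   0.1185  0.2741  0.0729  0.0424 -0.1419] [('fixture', [-0.2, 0.4]), ('pivot_block', [-1.0, -0.4]), ('brass_nose', [1.3, 0.2]), ('gauge', [-1.9, 0.2]), ('gauge_tip', [1.1, -1.1]), ('taper_face', [0.4, 0.6])]
side [ 0.4553  0.1176  0.2337  0.0722 -0.0098 -0.1368] [('fixture', [1.3, -0.5]), ('pivot_block', [-1.2, 0.6]), ('lever_grip', [-0.3, -1.5]), ('brass_nose', [0.7, 0.9]), ('gauge', [-0.4, -0.1]), ('gauge_tip', [3.7, 0.4]), ('taper_face', [-3.6, -0.5])]
wrist [ 0.452   0.1144  0.2563  0.0739 -0.0142 -0.1367] [('fixture', [-0.5, -1.3]), ('lever_grip', [-0.7, 0.4]), ('brass_nose', [1.9, -0.6]), ('gauge', [-0.1, 0.1]), ('gauge_tip', [1.4, -0.8]), ('taper_face', [-1.3, 2.4])]
[ 0.4524  0.115   0.2531  0.074  -0.0162 -0.1372]
```

View pics/c3.png

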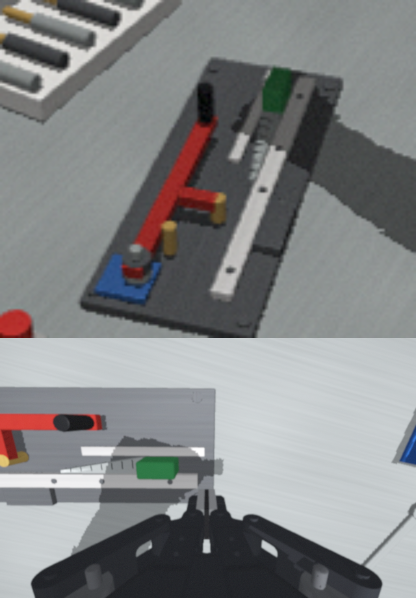

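The arm is home and the feeler has not moved. The green handle is at about (155,467) in the wrist half of the picture, with the tool right behind it. I descend and then start pushing.

```bash
python3 -m handwheel '[{"fingers":0,"linear":[0,0,0.8],"spin":0},{"fingers":0,"linear":[0,0,1.6],"spin":0},{"fingers":0,"linear":[0,0,2.3],"spin":0},{"fingers":0,"linear":[0,0,2.75],"spin":0},{"fingers":0,"linear":[0,0,2.75],"spin":0},{"fingers":0,"linear":[0,-0.2,2.75],"spin":0},{"fingers":0,"linear":[0,-0.4,2.75],"spin":0},{"fingers":0,"linear":[0,-0.6,2.75],"spin":0},{"fingers":0,"linear":[0,-0.8,2.75],"spin":0},{"fingers":0,"linear":[0,-1.0,2.75],"spin":0}]'
sed -i 's/rot(.26)$/rot(.2545)/; s/\[.452,.1125\])\*1000/[.452,.114])*1000/' h.py; python3 -c "from h import *;print(loc())"
```

```text
time: 15.65
ee_pos: [0.5062, -0.0406, 0.0281]
orientation: [-0.0, 0.992, 0.126, 0.007]
force: [0.5, -1.9, 1.9]
opening: -0.0003
(array([  13.5, -163.3]), np.float64(28.1), np.float64(14.48), array([ 0.  , -1.92]), 15.65)
```

```bash
python3 -m handwheel '[{"fingers":0,"linear":[0,-0.2,0],"spin":0},{"fingers":0,"linear":[0,-0.4,0],"spin":0},{"fingers":0,"linear":[0,-0.6,0],"spin":0},{"fingers":0,"linear":[0,-0.8,0],"spin":0},{"fingers":0,"linear":[0,-1.0,0],"spin":0},{"fingers":0,"linear":[0,-1.2,0],"spin":0},{"fingers":0,"linear":[0,-1.4,0],"spin":0},{"fingers":0,"linear":[0,-1.6,0],"spin":0},{"fingers":0,"linear":[0,-1.75,0],"spin":0},{"fingers":0,"linear":[0,-1.85,0],"spin":0}]'
python3 - <<'E'
from h import *
print(loc())
ps=[viewer.snapshot(v) for v in("wrist","side")]
for p in ps:
    q,r=fit([p],[.452,.114,.2545,.0735,.0,-.07],25);print(q.round(4),r)
cv2.imwrite('pics/c4.png',np.hstack([cv2.resize(ps[1]['frame'][170:300,220:380],(400,325)),ps[0]["frame"][:325,:400]])[...,::-1])
E
```

```text
time: 16.9
ee_pos: [0.4875, 0.0314, 0.028]
orientation: [-0.0, 0.992, 0.126, 0.007]
force: [1.0, -2.0, 2.2]
opening: -0.0001
(array([ 13.6, -88.9]), np.float64(28.0), np.float64(14.49), array([ 0.45, -2.22]), 16.9)
[0.4263 0.1223 0.0812 0.073  0.1463 0.    ] [('lever_grip', [-1.3, 0.5]), ('brass_nose', [3.3, -1.4])]
[ 0.456   0.1108  0.2457  0.0742 -0.0172 -0.0431] [('fixture', [1.0, 1.6]), ('pivot_block', [0.1, 0.6]), ('lever_grip', [-0.2, -3.2]), ('brass_nose', [1.1, 0.4]), ('gauge', [-0.5, -2.1]), ('gauge_tip', [-0.4, -0.6]), ('taper_face', [-0.9, 1.2])]
```

View pics/c4.png

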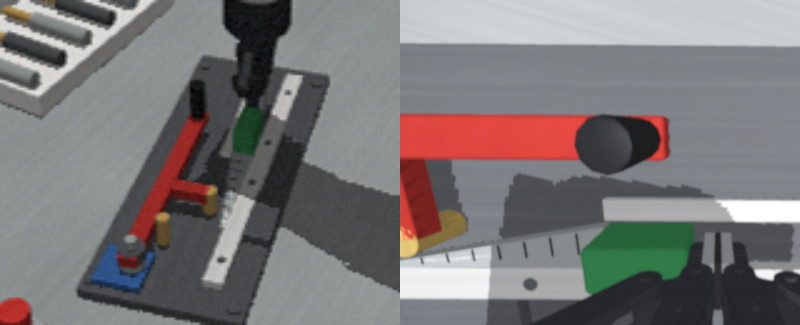

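The blade has passed under the nose at about (430,240) in the right half, still with clearance, and the arm is home. I go on, slowing down and watching the force.

```bash
python3 -m handwheel '[{"fingers":0,"linear":[0,-0.08,0],"spin":0},{"fingers":0,"linear":[0,-0.15,0],"spin":0},{"fingers":0,"linear":[0,-0.2,0],"spin":0},{"fingers":0,"linear":[0,-0.25,0],"spin":0},{"fingers":0,"linear":[0,-0.29,0],"spin":0},{"fingers":0,"linear":[0,-0.33,0],"spin":0},{"fingers":0,"linear":[0,-0.36,0],"spin":0},{"fingers":0,"linear":[0,-0.39,0],"spin":0},{"fingers":0,"linear":[0,-0.42,0],"spin":0},{"fingers":0,"linear":[0,-0.45,0],"spin":0}]'
python3 -c "from h import *;print(loc())"
```

```text
time: 18.95
ee_pos: [0.4832, 0.0485, 0.028]
orientation: [-0.0, 0.992, 0.126, 0.007]
force: [0.3, -1.1, 0.1]
opening: -0.0003
(array([ 13.7, -71.3]), np.float64(28.0), np.float64(14.47), array([ 0.03, -1.14]), 18.95)
```

```bash
python3 -m handwheel '[{"fingers":0,"linear":[0,-0.02,0],"spin":0},{"fingers":0,"linear":[0,-0.04,0],"spin":0},{"fingers":0,"linear":[0,-0.06,0],"spin":0},{"fingers":0,"linear":[0,-0.07,0],"spin":0},{"fingers":0,"linear":[0,-0.08,0],"spin":0},{"fingers":0,"linear":[0,-0.09,0],"spin":0},{"fingers":0,"linear":[0,-0.10,0],"spin":0},{"fingers":0,"linear":[0,-0.11,0],"spin":0},{"fingers":0,"linear":[0,-0.12,0],"spin":0},{"fingers":0,"linear":[0,-0.13,0],"spin":0}]'
python3 -c "from h import *;print(loc())"
```

```text
time: 20.2
ee_pos: [0.4819, 0.0536, 0.028]
orientation: [-0.0, 0.992, 0.126, 0.007]
force: [-0.1, -1.4, -0.0]
opening: -0.0003
(array([ 13.7, -66. ]), np.float64(28.0), np.float64(14.48), array([-0.43, -1.34]), 20.2)
```

Run:
```python
from h import *
p=viewer.snapshot("wrist");save(p,"w5",(0,130,330,330),2.4)
print([ (n,[(np.round(r["xy"]).tolist(),round(r["score"],2)) for r in landmark_of(n,p)[:2]]) for n in("brass_nose","gauge","gauge_tip","lever_grip")])
```

```text
[('brass_nose', [([84.0, 224.0], 0.95)]), ('gauge', [([251.0, 239.0], 0.67)]), ('gauge_tip', [([5.0, 267.0], 0.87)]), ('lever_grip', [([288.0, 141.0], 0.67)])]
```

View pics/w5.png

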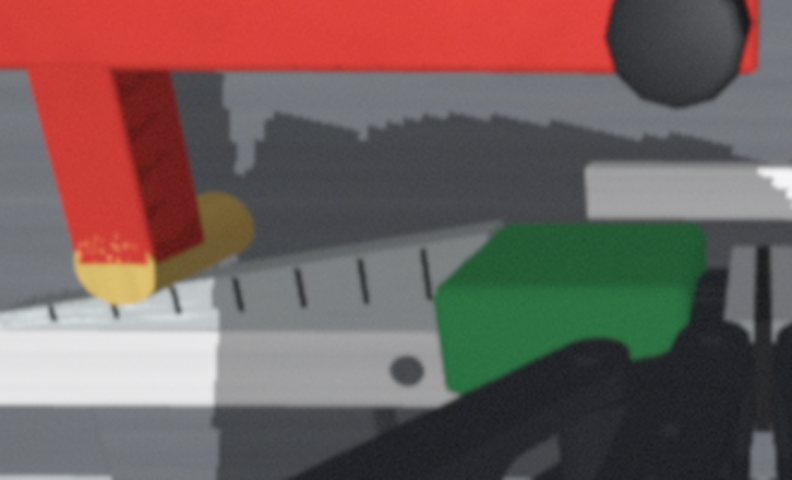

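The nose, at crop (225,230), is nearly touching the tapered edge. I keep creeping.

```bash
python3 -m handwheel '[{"fingers":0,"linear":[0,-0.02,0],"spin":0},{"fingers":0,"linear":[0,-0.03,0],"spin":0},{"fingers":0,"linear":[0,-0.04,0],"spin":0},{"fingers":0,"linear":[0,-0.05,0],"spin":0},{"fingers":0,"linear":[0,-0.06,0],"spin":0},{"fingers":0,"linear":[0,-0.07,0],"spin":0},{"fingers":0,"linear":[0,-0.08,0],"spin":0},{"fingers":0,"linear":[0,-0.09,0],"spin":0},{"fingers":0,"linear":[0,-0.10,0],"spin":0},{"fingers":0,"linear":[0,-0.10,0],"spin":0}]'
python3 -c "from h import *;print(loc())"
```

```text
time: 21.7
ee_pos: [0.4809, 0.0575, 0.028]
orientation: [-0.0, 0.992, 0.126, 0.007]
force: [0.2, -1.7, 0.7]
opening: 0.0001
(array([ 13.8, -61.9]), np.float64(28.0), np.float64(14.48), array([-0.25, -1.65]), 21.7)
```

```bash
python3 -m handwheel '[{"fingers":0,"linear":[0,-0.02,0],"spin":0},{"fingers":0,"linear":[0,-0.03,0],"spin":0},{"fingers":0,"linear":[0,-0.04,0],"spin":0},{"fingers":0,"linear":[0,-0.05,0],"spin":0},{"fingers":0,"linear":[0,-0.06,0],"spin":0},{"fingers":0,"linear":[0,-0.07,0],"spin":0},{"fingers":0,"linear":[0,-0.08,0],"spin":0},{"fingers":0,"linear":[0,-0.09,0],"spin":0},{"fingers":0,"linear":[0,-0.10,0],"spin":0},{"fingers":0,"linear":[0,-0.10,0],"spin":0}]'
python3 -c "from h import *;print(loc())"
```

```text
time: 22.95
ee_pos: [0.4799, 0.0615, 0.028]
orientation: [-0.0, 0.992, 0.126, 0.007]
force: [0.7, -0.6, 1.1]
opening: 0.0
(array([ 13.8, -57.9]), np.float64(28.0), np.float64(14.48), array([ 0.58, -0.73]), 22.95)
```

```bash
python3 -m handwheel '[{"fingers":0,"linear":[0,-0.02,0],"spin":0},{"fingers":0,"linear":[0,-0.03,0],"spin":0},{"fingers":0,"linear":[0,-0.04,0],"spin":0},{"fingers":0,"linear":[0,-0.05,0],"spin":0},{"fingers":0,"linear":[0,-0.06,0],"spin":0},{"fingers":0,"linear":[0,-0.07,0],"spin":0},{"fingers":0,"linear":[0,-0.08,0],"spin":0},{"fingers":0,"linear":[0,-0.09,0],"spin":0},{"fingers":0,"linear":[0,-0.10,0],"spin":0},{"fingers":0,"linear":[0,-0.10,0],"spin":0}]'
python3 - <<'E'
from h import *
print(loc())
p=viewer.snapshot("wrist");save(p,"w6",(0,130,330,330),2.4)
E
```

```text
time: 24.2
ee_pos: [0.4789, 0.0654, 0.028]
orientation: [-0.0, 0.992, 0.126, 0.007]
force: [0.6, -1.7, 0.7]
opening: 0.0002
(array([ 13.8, -53.8]), np.float64(28.0), np.float64(14.49), array([ 0.17, -1.8 ]), 24.2)
```

View pics/w6.png

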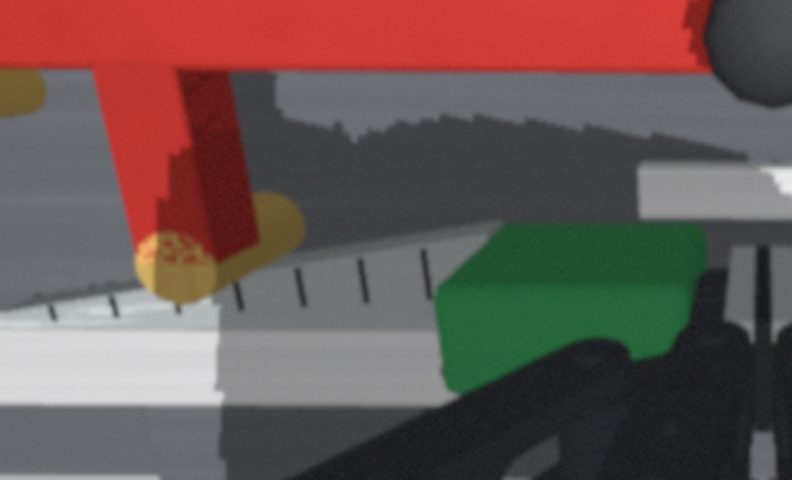

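There is still a sliver between the nose foot (crop 275,255) and the edge, and the push is only sliding friction. I continue.

```bash
python3 -m handwheel '[{"fingers":0,"linear":[0,-0.02,0],"spin":0},{"fingers":0,"linear":[0,-0.03,0],"spin":0},{"fingers":0,"linear":[0,-0.04,0],"spin":0},{"fingers":0,"linear":[0,-0.05,0],"spin":0},{"fingers":0,"linear":[0,-0.06,0],"spin":0},{"fingers":0,"linear":[0,-0.07,0],"spin":0},{"fingers":0,"linear":[0,-0.08,0],"spin":0},{"fingers":0,"linear":[0,-0.09,0],"spin":0},{"fingers":0,"linear":[0,-0.10,0],"spin":0},{"fingers":0,"linear":[0,-0.10,0],"spin":0}]'
python3 -c "from h import *;print(loc())"
```

```text
time: 25.5
ee_pos: [0.4779, 0.0693, 0.028]
orientation: [-0.0, 0.992, 0.126, 0.007]
force: [0.7, -2.0, 1.6]
opening: -0.0003
(array([ 13.8, -49.7]), np.float64(28.0), np.float64(14.49), array([ 0.17, -2.08]), 25.5)
```

```bash
python3 -m handwheel '[{"fingers":0,"linear":[0,-0.02,0],"spin":0},{"fingers":0,"linear":[0,-0.03,0],"spin":0},{"fingers":0,"linear":[0,-0.04,0],"spin":0},{"fingers":0,"linear":[0,-0.05,0],"spin":0},{"fingers":0,"linear":[0,-0.06,0],"spin":0},{"fingers":0,"linear":[0,-0.07,0],"spin":0},{"fingers":0,"linear":[0,-0.08,0],"spin":0},{"fingers":0,"linear":[0,-0.09,0],"spin":0},{"fingers":0,"linear":[0,-0.09,0],"spin":0},{"fingers":0,"linear":[0,-0.09,0],"spin":0}]'
python3 -c "from h import *;print(loc())"
```

```text
time: 26.75
ee_pos: [0.477, 0.0723, 0.028]
orientation: [0.0, 0.992, 0.126, 0.007]
force: [1.6, -5.5, 1.9]
opening: -0.0001
(array([ 13.7, -46.7]), np.float64(28.0), np.float64(14.47), array([ 0.22, -5.71]), 26.75)
```

The drag rose to 5.7 N against 1–2 N sliding, well below 12 N. I stop there, retreat along the channel, lift and check.

```bash
python3 -m handwheel '[{"fingers":0,"linear":[0,0.2,0],"spin":0},{"fingers":0,"linear":[0,0.6,0],"spin":0},{"fingers":0,"linear":[0,1.0,0],"spin":0},{"fingers":0,"linear":[0,1.0,-0.8],"spin":0},{"fingers":0,"linear":[0,1.0,-1.8],"spin":0},{"fingers":0,"linear":[0,1.0,-2.8],"spin":0},{"fingers":0,"linear":[0,1.0,-3.6],"spin":0},{"fingers":0,"linear":[0,1.0,-3.6],"spin":0},{"fingers":0,"linear":[0,1.0,-3.6],"spin":0},{"fingers":0,"linear":[0,1.0,-3.6],"spin":0}]'
python3 - <<'E'
from h import *
print(loc())
ps=[viewer.snapshot(v) for v in("wrist","side","top")]
for p in ps:
    q,r=fit([p],[.452,.114,.2545,.0735,.0,-.007],20);print(q.round(4),r)
q,r=fit(ps,[.452,.114,.2545,.0735,.0,-.007],20);print(q.round(4))
e=proj(ps[0],pts(q)["brass_nose"]);print(e)
x=int(max(0,e[0]-130));y=int(max(0,e[1]-80))
save(ps[0],"w7",(x,y,x+320,y+160),2.4)
E
```

```text
time: 28.0
ee_pos: [0.484, 0.033, 0.1708]
orientation: [0.0, 0.992, 0.126, 0.006]
force: [0.0, 0.3, -0.1]
opening: 0.0
(array([ 10.6, -86.4]), np.float64(170.8), np.float64(14.45), array([0.08, 0.28]), 28.0)
[ 4.518e-01  1.143e-01  2.535e-01  7.300e-02 -4.000e-04 -7.500e-03] [('fixture', [0.2, 0.7]), ('pivot_block', [-0.4, -1.5]), ('lever_grip', [-1.2, -0.4]), ('brass_nose', [2.3, 3.4]), ('gauge', [1.4, -0.7]), ('gauge_tip', [0.3, -1.8]), ('taper_face', [-1.9, 2.1])]
[ 0.4519  0.1123  0.231   0.0727  0.0139 -0.0045] [('fixture', [0.3, -2.3]), ('pivot_block', [-0.6, 1.7]), ('brass_nose', [0.2, -0.3]), ('gauge', [0.6, -0.4]), ('gauge_tip', [1.1, 0.8]), ('taper_face', [-1.8, -0.4])]
[ 0.4513  0.1154  0.2496  0.0742  0.0381 -0.0098] [('fixture', [0.3, -0.3]), ('pivot_block', [-3.5, 0.7]), ('brass_nose', [2.7, 0.3]), ('gauge', [-1.8, 1.1]), ('gauge_tip', [0.5, -0.0]), ('taper_face', [0.8, -2.7])]
[ 0.4517  0.1143  0.2497  0.0735 -0.0008 -0.0076]
(np.float64(172.26973904135457), np.float64(175.07854869285325))
```

View pics/w7.png

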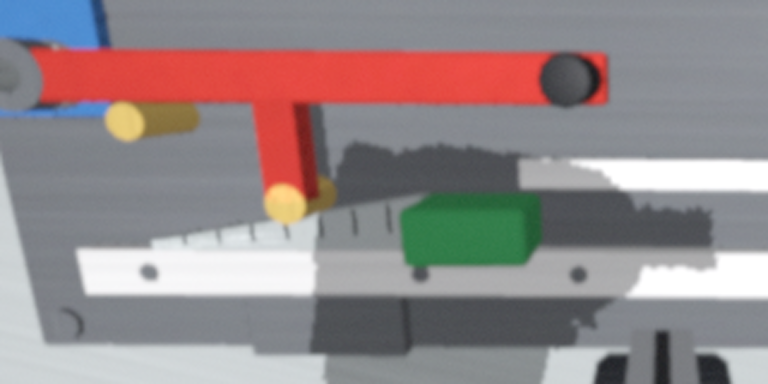

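```bash
python3 -c "
from h import *
print(loc());ticket.hand_in()"
```

```text
(array([ 11.6, -86.4]), np.float64(172.1), np.float64(14.47), array([-0.37, -0.18]), 30.25)
the job is handed in; nothing more can be done
```

The arm is home on its stop, the feeler is snug between the brass nose and the fence, and the job is handed in at about 30 s of the 51 s. No verdict was reported.

- **Arm:** I pushed it with closed fingers on the grip until the force jumped to 16 N with no further travel. The feeler's tip was still well short of the nose at that point. After the feeler was in, the combined fit from the cameras put the arm at about 0.00 rad. The top view alone gave 0.038 rad and the side view alone 0.014 rad. Both are coarser, and the wrist view gave 0.000.
- **Feeler:** I pushed the green feeler along the channel at 1–2 N of sliding friction. I stopped when the drag reached 5.7 N, well under the 12 N that forces the arm. The fit puts the nose about 72 mm behind the tip, where the blade is about 16.1 mm wide. The measured gap is about 15.5 mm, so the two agree within camera error. The last wrist picture shows the blade along the fence and touching the nose.
- **Hand-in state:** The gripper was clear of everything at 172 mm height. I did not re-measure the other bench items or the blue look-alike. No move went near them.

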